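Open the stock tote's gate and hold it wide

TASK

Hold the green stock tote open so that its castings can be slid out: press the raised hinge pin fully home, then squeeze the catch with the two round studs together as far as it goes, and only then the catch with the two flat plates. Take the gate's upright grip post, swing the gate past its detent until it stands wide open, about square to the tote's side, and finish while still holding the post there, since the gate springs back if let go. Leave the wrench, oil can and bearing alone.

Things in the scene. Friction and masses are not known exactly. Their poses are not given: they have to be found in the camera images.
- tote: Green steel stock tote, 310 x 215 mm, bolted to the bench. Origin: centre of its underside. Its x axis runs along the gate from the hinge to the grip post, z up; the gate is on its -y side and opens to -y. Along that side runs a level deck, tote y -91 to -25 mm, top 120 mm above the bench, on which the two catches stand and, near the hinge, a low detent roller (15 mm high, tote x -105, y -51 mm).
- hinge (a point): Point on the gate's vertical hinge axis, at deck height (120 mm above the bench); tote x -105, y -105 mm.
- pin_top (a point): Centre of the top of the hinge pin's round flat steel head (30 mm diameter, 10 mm thick) on the hinge axis, 144 mm above the bench when fully home, up to 158 mm when raised. It is pressed straight down against about 7 N of friction and stays where it is left.
- pin (a joint): How far the hinge pin has been pressed down (m): 0 to 0.003 at the start, 0.014 fully home against its stop.
- round_catch: First catch: base 66 x 32 x 5 mm on the deck, origin at the centre of its underside, axes as the tote's. It carries two upright round steel studs and a low hook arm (8 mm wide, top 19 mm above the deck) that reaches over the gate's top rail and holds the gate shut. The two catches stand at tote x -30 and +60, y -60 mm; which is nearer the hinge changes from start to start.
- round_grip (a point): Midway between the two round studs as at the start, 30 mm above the deck (150 mm above the bench). Studs 12 mm diameter, in line along the tote's x, tops 45 mm above the deck, outer faces 52 mm apart, 40 mm when squeezed: the stud on the hinge side (tote -x) slides 12 mm to the other, which is fixed. About 6 N of friction; it stays squeezed when released.
- round_tab (a joint): Travel of the sliding stud of the round-stud catch (m): 0 open (locked), 0.012 fully squeezed.
- flat_catch: Second catch: same base, origin, axes and hook arm as the first, but with two upright flat steel plates in place of the studs.
- flat_grip (a point): Midway between the two flat plates as at the start, 30 mm above the deck (150 mm above the bench). Plates 8 mm thick along the tote's x, 28 mm wide, tops 45 mm above the deck, outer faces 52 mm apart, 40 mm when squeezed: the plate on the hinge side (tote -x) slides 12 mm, the other is fixed. About 6 N of friction; it stays squeezed when released.
- flat_tab (a joint): Travel of the sliding plate of the flat-plate catch (m): 0 open (locked), 0.012 fully squeezed.
- grip_post: The gate's grip: an upright round steel post, 16 mm diameter, near the gate's free end, 220 mm from the hinge axis. It stands 62 mm free above the gate's top rail (rail top 2 mm below the deck's height). Origin: the foot of the post, on its axis, 118 mm above the bench. Moves with the gate; its sleeve turns freely about its own axis.
- post_top (a point): Centre of the top of the grip post, 182 mm above the bench.
- gate (a joint): Opening angle of the steel bar gate (rad): 0 shut, 1.57 square to the tote's side, stop at 1.75; opens clockwise seen from above. Sprung shut; a spring roller detent centred at about 0.8 rad must be pushed past, about 6 N at the post; wide open it pushes back with about 3 N at the post. Two 16 mm high lugs on its rail meet the hook arms at 0.1 rad until both catches are squeezed.
- wrench: Loose steel wrench, 180 mm long, lying on the bench; leave alone. Origin at its middle.
- oil_can: Loose closed can, 60 mm diameter, 110 mm high; leave alone. Origin: centre of its underside.
- bearing: Loose steel bearing ring, 72 mm outside diameter, 20 mm high; leave alone. Origin: centre of its underside.

How it is judged (in metres and radians):
On the way, in this order (a step that is already met when the one before it is completed fails the run):
1. the hinge pin is pressed fully home, both catches still locked (value of joint pin above 0.0122 m and value of joint each of round_tab, flat_tab below 0.005 m), for 0.1 s.
2. the round-stud catch is squeezed together, the flat-plate catch still locked (value of joint round_tab above 0.01 m and value of joint flat_tab below 0.005 m), for 0.1 s.
3. the flat-plate catch is squeezed together too, the gate still shut (value of joint flat_tab above 0.01 m and value of joint gate below 0.2 rad), for 0.1 s.
4. the gate has been swung past its detent by its post (value of joint gate above 1 rad and contact force between the fingers and grip_post above 0.5 N), for 0.1 s.
At the end, for the whole second after the job is handed in: The gate stands still at more than 1.3 rad (75 degrees) open, held there by the gripper's fingers on the grip post (contact force above 1 N); the hinge pin is still home (within 1.8 mm of its stop) and both catches are still squeezed (at least 9 of 12 mm) (value of joint gate above 1.3 rad and velocity of joint gate between -0.1 and 0.1 rad/s and contact force between the fingers and grip_post above 1 N and value of joint pin above 0.0122 m and value of joint each of round_tab, flat_tab above 0.009 m); the arm keeps its last pose, push and grip.
It fails at once if the wrench is disturbed (distance of wrench from where it was at the start of the episode above 0.03 m).
It fails at once if the oil can is disturbed (distance of oil_can from where it was at the start of the episode above 0.03 m).
It fails at once if the bearing is disturbed (distance of bearing from where it was at the start of the episode above 0.03 m).
It also fails if it takes over 59 s, if anything falls off the work surface, if the arm or the gripper's body presses on something with over 40 N, if the wrist force passes 120 N, or if a joint passes its speed limit or range.

ROBOT

A 6-joint arm with a two-finger parallel gripper is mounted at the origin on the work surface. World frame = base frame: x ahead of the robot, y to its left, z up, the work surface at z = 0. Lengths are in mm, angles in degrees, forces in N, time in s.
With the tool pointing down it reaches from about 350 to 850 mm from the base axis. Payload 8.1 kg.
Tool frame: the origin (TCP) lies at the very end of the fingers, on their centre line; the grasp point (between the pads) lies 19 mm behind it; z points along the fingers, y is the line along which they close (so a half turn about z gives the same grasp; the last joint's range is limited). The gripper opens to 85 mm and grips with 20 to 120 N. Pads are 22 mm wide; open, the fingers measure 114 mm over their backs; the gripper's body (76 mm by 85 mm) begins 54 mm behind the grasp point. The pads swing forward as they close: fully open they stand 13 mm farther back than shut.
Start: joints at [65.065, 7.471, 85.268, -0, 87.261, -4.893], TCP at [205.605, 563.677, 231.292] pointing down, gripper open.
Joint ranges: [-169.43, 169.43], [-51.17, 129.36], [1.28, 143.12], [-76.62, 256.62], [0, 156.53], [-152.29, 152.29]. Speed limits (degrees/s): [136.94, 136.94, 159.86, 180, 180, 180].

INTERFACE

Orientations are given as [roll, pitch, yaw] about the fixed x, y, z axes, in that order (R = Rz(yaw) Ry(pitch) Rx(roll)).
In Python, from bench import status, viewer, job gives the robot as it stands.
- The arm moves only by the tool arm_command, never from a script. Its argument "targets" is a list that holds one entry, the list of rows, each a list of 7 numbers: the shift along the world's x, y, z in m, then the turn, a rotation vector about the world's x, y, z in rad, then the opening, from -1 (shut) to 1 (fully open). In form: [[[dx, dy, dz, rx, ry, rz, gripper], ...]]. A call has 1 to 10 rows; each row shifts and turns the commanded pose from where the row before left it; what a row does not reach is not made up. A row lasts 1/8 s, in which the tool goes at most 62.5 mm and 10.7 degrees, less where a joint would pass 70% of its speed; a pose out of reach is approached as far as the arm can. A call with a gripper value outside its range is refused whole. The fingers move at their own pace and stop on an object; "force" is the grip in N (left out, the last holds). Time passes only in rows, so rows that do not move let the fingers close. It gives the time, the measured TCP pose, the force, the opening and the grip force at its end, in the units of the state.
- status.sense(): the state, without advancing time (a new reading comes with each control period).
- viewer.snapshot(name): name is "side" or "top" or "wrist"; returns the picture (420x560x3 uint8, red, green, blue); there is no depth.
- viewer.camera_model(name): a dict with "vertical_fov" (degrees; the focal length in pixels is half the picture's height over the tangent of half this angle, whatever the lens; pixels are square), "cx", "cy" (the principal point, pixels), "xyz" and "attitude" of the camera in the world. Camera axes: x right, y down, z forward; pixel columns grow to the right and rows downward; lengths in mm; the calibration is good to about 2 mm. A picture is of the moment at which its call begins: read the wrist's pose just before it. camera_model takes no time and is no camera call; for the wrist camera it gives the pose at the moment of the call.
- job.hand_in(): hands the job in; it is judged then, once.
The state is a dict: "time": time; "joint_pos": joint angles; "qd": joint speeds; "joint_efforts": joint torques, N m; "tool_pos": TCP position; "tcp_rot": TCP orientation; "ft_force": force on the tool from outside, world axes, zero at the start; "wrist_torque": the same for the moment, N m; "finger_gap": finger opening in mm; "grip_force": force on a finger pad.
Only numpy, scipy, OpenCV 4.12 (cv2) and the standard library are available. Lean on these libraries where they do the work, as an engineer would, in place of code of your own. Each camera call takes 0.05 s, during which the arm holds its last target. There are 200 camera calls.

## Working session

There is one attempt and no reset: what is moved stays moved. The work goes in short steps, Python scripts to look and compute and a tool call to move; the robot and the scene stay as the last step left them, time stands still between calls to the robot, and variables do not carry over. Pictures are saved under pics/ and viewed, at most 10 in all, crops included, and the job is handed in when it is done.

Besides the shell and the picture viewer there is one more tool, called by a JSON object that holds its "fn" and its "kwargs", one argument or row to a line. arm_command: Moves the arm, as the interface text tells. Its arguments: {"type":"object","properties":{"targets":{"type":"array"},"force":{"type":"number"}},"required":["targets"]}

```bash
mkdir -p pics; ls; cat > h.py <<'E'
import numpy as np, cv2
from scipy.spatial.transform import Rotation as R
from bench import status, viewer, job
def cam(n):
    m=viewer.camera_model(n); f=210/np.tan(np.radians(m["vertical_fov"])/2)
    return m,f
E
python3 - <<'E'
from h import *
ims=[]
for n in ("side","top","wrist"):
    print(n,viewer.camera_model(n)); im=viewer.snapshot(n); cv2.imwrite(f"pics/{n}0.png",im[:,:,::-1])
print(status.sense())
E
```

```text
pics
side {'vertical_fov': 47.43312748842039, 'cx': 278.0544773097091, 'cy': 216.11285131818272, 'xyz': array([   1.52263374, -512.44116463,  966.83323428]), 'attitude': array([-1.34440072e+02,  8.76425003e-02, -4.55920510e+01])}
top {'vertical_fov': 54.085294164094584, 'cx': 277.02301378208455, 'cy': 211.00101484089464, 'xyz': array([ 542.25005361,   92.96724436, 1005.01233653]), 'attitude': array([-175.25874378,   -0.91687021,  -89.71945165])}
wrist {'vertical_fov': 63.31100339906706, 'cx': 279.7957080144657, 'cy': 209.89513053106495, 'xyz': array([143.27948964, 586.75810624, 373.0693836 ]), 'attitude': array([1.64662597e+02, 1.38313452e-01, 6.99818971e+01])}
{'time': 0.15, 'joint_pos': array([ 6.50657776e+01,  7.50708737e+00,  8.53191650e+01, -1.26957638e-03,
        8.72618614e+01, -4.89281353e+00]), 'qd': array([ 0.04543667, -0.12223877, -0.25393582,  0.02348556, -0.11299679,
       -0.17388725]), 'joint_efforts': array([-1.78979949e-04, -5.70066154e+01, -5.01159847e+01, -3.88185308e-04,
        9.78115364e-03, -3.44646560e-05]), 'tool_pos': array([205.40930043, 563.25469562, 230.42497502]), 'tcp_rot': array([-1.79912099e+02, -6.25198623e-03,  1.59958648e+02]), 'ft_force': array([-0.14838169,  0.12435252, -0.11012541]), 'wrist_torque': array([0.07498217, 0.00746439, 0.01373935]), 'grip_force': 0.0, 'finger_gap': 85.82778859643588}
```

View pics/top0.png

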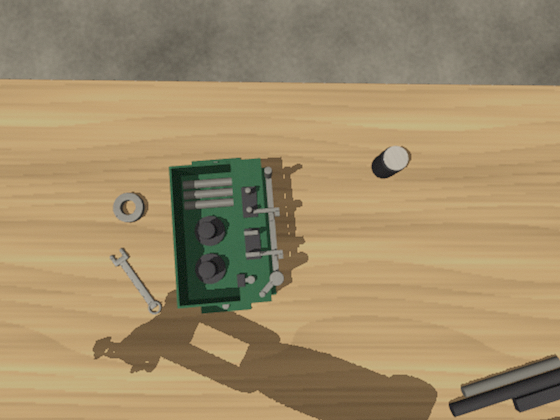

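View pics/side0.png

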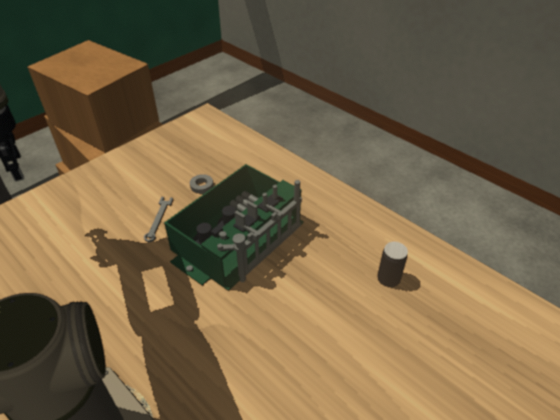

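The top view shows the tote with its gate on the right: pin head at about (277,279) and post at (268,171). The round studs are at about (248,190) and (249,210), on the post side. The flat plates are at about (252,233-245), nearer the hinge. In the side view the oil can is at (393,265), clear of the tote, and the wrench and bearing lie to its left.

```bash
cat >> h.py <<'E'
def ray(m,n,px):
    m,f=m if isinstance(m,tuple) else (m,210/np.tan(np.radians(m["vertical_fov"])/2))
    d=np.array([(px[0]-m["cx"])/f,(px[1]-m["cy"])/f,1.]); return np.array(m["xyz"]),R.from_euler("xyz",m["attitude"],degrees=True).apply(d)
def onz(m,px,z):
    o,d=ray(m,0,px); return o+d*(z-o[2])/d[2]
def tri(rs):
    A=0;b=0
    for o,d in rs:
        d=d/np.linalg.norm(d); P=np.eye(3)-np.outer(d,d); A=A+P; b=b+P@o
    p=np.linalg.solve(A,b); res=[np.linalg.norm(np.cross(p-o,d/np.linalg.norm(d))) for o,d in rs]
    return p,res
def proj(m,p):
    f=210/np.tan(np.radians(m["vertical_fov"])/2)
    c=R.from_euler("xyz",m["attitude"],degrees=True).inv().apply(np.asarray(p)-m["xyz"])
    return np.array([m["cx"]+f*c[0]/c[2],m["cy"]+f*c[1]/c[2]])
E
python3 - <<'E'
from h import *
m=viewer.camera_model("top")
h=onz(m,(277,279),155);p=onz(m,(268,171),182);print(h,p,np.linalg.norm((p-h)[:2]))
for q,z in (((248,190),165),((249,210),165),((252,233),165),((252,245),165),((130,207),20),((120,255),5),((155,307),5)): print(q,onz(m,q,z))
# wrist camera in tool frame
w=viewer.camera_model("wrist");s=status.sense()
Rt=R.from_euler("xyz",s["tcp_rot"],degrees=True);print(Rt.inv().apply(w["xyz"]-s["tool_pos"]),(Rt.inv()*R.from_euler("xyz",w["attitude"],degrees=True)).as_matrix().round(3))
t=cv2.imread("pics/top0.png")[145:325,160:300]; cv2.imwrite("pics/topc.png",cv2.resize(t,None,fx=3.3,fy=3.3,interpolation=cv2.INTER_CUBIC))
E
```

```text
[473.25618458  79.07293015 155.        ] [691.68002926  98.78621217 182.        ] 219.31162626518986
(248, 190) [654.93914248 139.7415712  165.        ]
(249, 210) [613.69384137 137.25395265 165.        ]
(252, 233) [566.68695381 130.65058855 165.        ]
(252, 245) [542.31342254 130.40879978 165.        ]
(130, 207) [631.4449028  429.23311353  20.        ]
(120, 255) [516.82027741 454.28297412   5.        ]
(155, 307) [394.01600204 366.93905448   5.        ]
[  66.43430933    0.60912128 -142.76995672] [[ 0.    -0.964 -0.265]
 [ 1.     0.001 -0.001]
 [ 0.001 -0.265  0.964]]
```

View pics/topc.png

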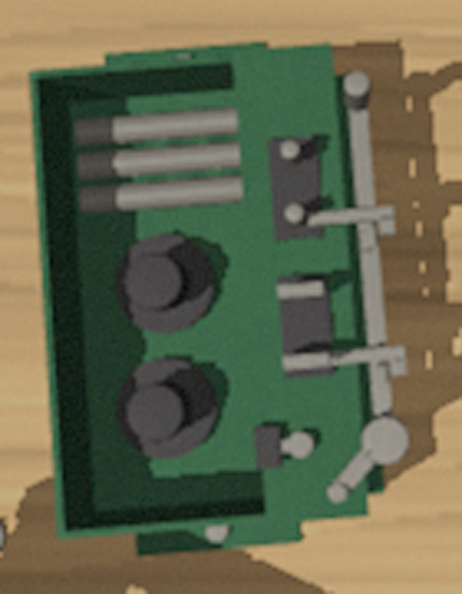

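Hinge to post measures 219 mm against 220 mm given, and stud to stud 41 mm against 40 mm, so the identification is right. The tote's yaw is about 5°. In the crop the round catch is on the post side, the flat one on the hinge side, and the hook arms are on the sliding elements. Next I'll bring the wrist camera over it.

{"fn": "arm_command", "kwargs": {
  "targets": [
    [[0.025, -0.035, 0.009, 0, 0, -0.1134, -1], [0.025, -0.035, 0.009, 0, 0, -0.1134, -1], [0.025, -0.035, 0.009, 0, 0, -0.1134, -1], [0.025, -0.035, 0.009, 0, 0, -0.1134, -1], [0.025, -0.035, 0.009, 0, 0, -0.1134, -1], [0.025, -0.035, 0.009, 0, 0, -0.1134, -1], [0.025, -0.035, 0.009, 0, 0, -0.1134, -1], [0.025, -0.035, 0.009, 0, 0, -0.1134, -1], [0.025, -0.035, 0.009, 0, 0, -0.1134, -1], [0.025, -0.035, 0.009, 0, 0, -0.1134, -1]]
  ],
  "force": 60
}}

```text
time: 1.4
tool_pos: [456.1, 212.4, 321.4]
tcp_rot: [-180.0, -0.0, 94.8]
ft_force: [1.4, 0.7, 0.1]
finger_gap: 0.1
grip_force: 0.0
```

{"fn": "arm_command", "kwargs": {
  "targets": [
    [[0.025, -0.035, 0, 0, 0, 0, -1], [0.025, -0.035, 0, 0, 0, 0, -1], [0.025, -0.035, 0, 0, 0, 0, -1], [0.025, -0.035, 0, 0, 0, 0, -1], [0.025, -0.035, 0, 0, 0, 0, -1], [0, 0, 0, 0, 0, 0, -1], [0, 0, 0, 0, 0, 0, -1]]
  ]
}}

```text
time: 2.28
tool_pos: [580.3, 38.9, 320.8]
tcp_rot: [-179.9, -0.0, 95.0]
ft_force: [-0.2, 0.1, 0.4]
finger_gap: -0.1
grip_force: 0.0
```

```bash
python3 - <<'E'
from h import *
import pickle
w=viewer.camera_model("wrist");im=viewer.snapshot("wrist");cv2.imwrite("pics/w1.png",im[:,:,::-1]);pickle.dump(w,open("w1.pkl","wb"))
s=status.sense();print(s["time"],s["tool_pos"],s["tcp_rot"],s["finger_gap"],w["xyz"])
E
```

```text
2.325 [580.20159247  39.35237391 321.12883794] [-1.79971215e+02 -2.46923687e-02  9.50143336e+01] 0.05407914916336587 [575.41877509 105.95560155 463.6128047 ]
```

{"fn": "arm_command", "kwargs": {
  "targets": [
    [[-0.04, 0.02, 0, 0, 0, 0, -1], [-0.04, 0.02, 0, 0, 0, 0, -1], [0, 0, 0, 0, 0, 0, -1], [0, 0, 0, 0, 0, 0, -1]]
  ]
}}

```text
time: 2.82
tool_pos: [500.6, 79.4, 321.8]
tcp_rot: [179.9, 0.0, 95.1]
ft_force: [-0.0, -0.3, 0.1]
finger_gap: 0.1
grip_force: 0.0
```

```bash
python3 - <<'E'
from h import *
import pickle
w=viewer.camera_model("wrist");im=viewer.snapshot("wrist");cv2.imwrite("pics/w2.png",im[:,:,::-1]);pickle.dump(w,open("w2.pkl","wb"))
s=status.sense();print(s["time"],s["tool_pos"],s["tcp_rot"],s["finger_gap"],w["xyz"])
E
```

```text
2.875 [500.89779619  79.00834585 321.643375  ] [1.79943726e+02 1.07951597e-02 9.50332474e+01] -0.026926026120686293 [495.21312408 146.5045373  464.5637261 ]
```

View pics/w1.png

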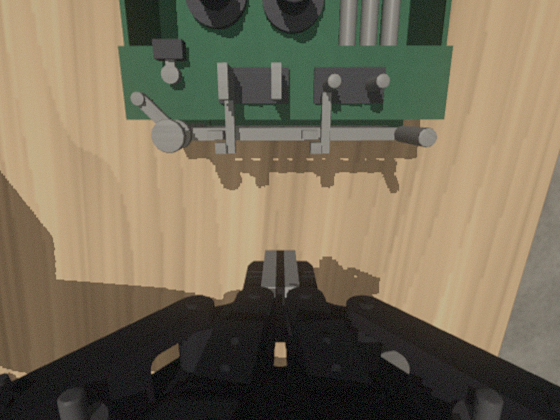

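View pics/w2.png

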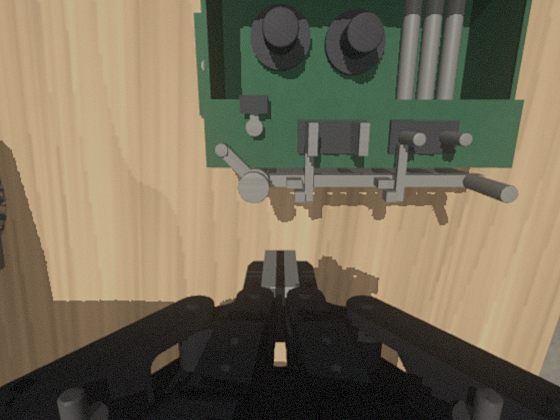

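In w1 the pin head is at (169,135), the post top at (427,137), the stud tops at (334,81) and (382,81), and the plates at (222,80) and (276,80). In w2 they are at (253,186), (508,194), (418,139), (465,139), (313,138) and (364,138). Next I'll refine these and triangulate.

```bash
python3 - <<'E'
from h import *
import pickle
W=[pickle.load(open(f"w{i}.pkl","rb")) for i in (1,2)]; I=[cv2.imread(f"pics/w{i}.png") for i in (1,2)]
G=[cv2.cvtColor(i,cv2.COLOR_BGR2GRAY) for i in I]
def circ(k,c,r):  # best circle near c
    g=cv2.GaussianBlur(cv2.resize(G[k][c[1]-24:c[1]+25,c[0]-24:c[0]+25],None,fx=4,fy=4,interpolation=cv2.INTER_CUBIC),(5,5),0)
    h=cv2.HoughCircles(g,cv2.HOUGH_GRADIENT,1,200,param1=80,param2=8,minRadius=int(4*r*.8),maxRadius=int(4*r*1.2))
    if h is None: return None
    a=h[0,0]; return (a[0]+.5)/4-.5+c[0]-24,(a[1]+.5)/4-.5+c[1]-24,a[2]/4
P={"pin":((169,135),(253,186),17),"post":((427,137),(508,194),9.5),"studL":((334,81),(418,139),6.8),"studR":((382,81),(465,139),6.8)}
for n,(a,b,r) in P.items():
    ca,cb=circ(0,a,r),circ(1,b,r); print(n,np.round(ca,1),np.round(cb,1))
    for x,y in ((ca,cb),(a,b)):
        p,res=tri([ray(W[0],0,x),ray(W[1],0,y)]); print("  ",p.round(1),np.round(res,2))
for n,a,b in (("plL",(222,65),(313,123)),("plR",(276,65),(364,123))):
    p,res=tri([ray(W[0],0,a),ray(W[1],0,b)]); print(n,p.round(1),np.round(res,2))
o=[cv2.resize(i[y:y+90,x:x+340],None,fx=2.3,fy=2.3,interpolation=cv2.INTER_CUBIC) for i,x,y in ((I[0],115,60),(I[1],195,118))]
cv2.imwrite("pics/z.png",np.vstack(o))
E
```

```text
pin [169.  135.   17.6] [252.8 187.8  15.4]
   [476.3  80.2 149.7] [0.9 0.9]
   [475.9  80.7 147.2] [0.14 0.14]
post [427. 138.   9.] [508.8 193.2   8.7]
   [696.9  99.8 178.5] [0.55 0.55]
   [695.7 100.  180.2] [0.17 0.17]
studL [334.5  80.5   7.2] [419.2 139.    6.7]
   [617.4 138.2 164.1] [0.03 0.03]
   [617.4 138.  161.4] [0.05 0.05]
studR [382.8  80.5   7. ] [465.8 139.5   6.8]
   [656.5 141.4 166.2] [0.03 0.03]
   [656.6 141.5 164.2] [0.27 0.27]
plL [524.2 142.8 161.8] [0.54 0.54]
plR [568.4 146.8 160.1] [0.45 0.45]
```

View pics/z.png

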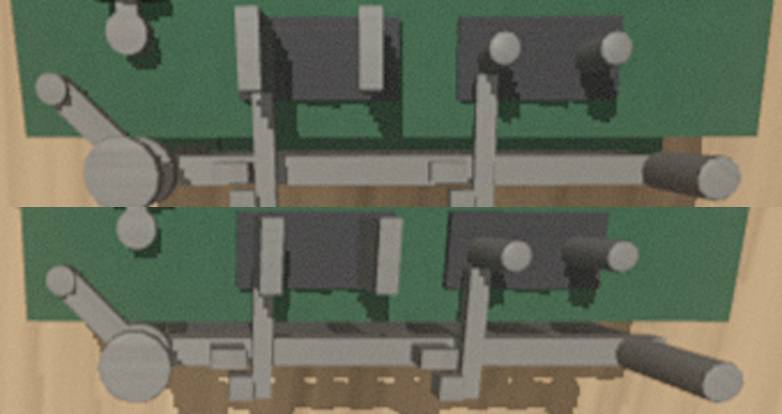

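The zoomed picture (scale 2.3) gives clearer centres: pin (122,172) and (135,368), post (718,178) and (723,381), studs (505,47)/(617,47) and (517,256)/(622,256). The plate tops are their light rectangles, at (247,48)/(371,47) and (271,256)/(390,256).

```bash
python3 - <<'E'
from h import *
import pickle
W=[pickle.load(open(f"w{i}.pkl","rb")) for i in (1,2)];T=viewer.camera_model("top")
P={"pin":((122,172),(135,368),(384,440),157),"post":((718,178),(723,381),(357,86),182),"studL":((505,47),(517,256),(294,212),165),"studR":((617,47),(622,256),(290,149),165),"plL":((247,48),(271,256),(306,361),165),"plR":((371,47),(390,256),(300,289),165)}
Q={}
for n,(a,b,t,z) in P.items():
    a=(a[0]/2.3-.3+115,a[1]/2.3-.3+60);b=(b[0]/2.3-.3+195,(b[1]-207)/2.3-.3+118);t=(t[0]/3.3+160,t[1]/3.3+145)
    p,_=tri([ray(W[0],0,a),ray(W[1],0,b)]);p3,r=tri([ray(W[0],0,a),ray(W[1],0,b),ray(T,0,t)])
    q=[onz(m,u,z)[:2].round(1) for m,u in ((W[0],a),(W[1],b),(T,t))]
    Q[n]=(q[0]+q[1])/2
    print(n,p.round(1),p3.round(1),np.round(r,1),*q)
d=Q["post"]-Q["pin"];y=np.arctan2(d[1],d[0]);c=np.array([np.cos(y),np.sin(y)]);s=np.array([-c[1],c[0]])
print(np.degrees(y),np.linalg.norm(d))
for n in Q: v=Q[n]-Q["pin"];print(n,"tote xy",(v@c-105).round(1),(v@s-105).round(1))
for x in (66,-24): print(x,Q["pin"]+(x+105)*c+45*s)
E
```

```text
pin [477.1  81.3 155.3] [475.7  80.6 151.3] [1.  1.2 1.4] [478.   81.9] [476.9  81. ] [474.8  80.4]
post [695.4 100.4 181.2] [691.7 100.  186.9] [1.1 1.5 1.9] [694.9 100.1] [695.1 100.8] [691.6  98.4]
studL [617.  138.3 165.7] [615.7 137.7 168.8] [0.9 0.6 1.1] [617.1 138.4] [617.2 138.2] [615.3 137.1]
studR [657.2 141.8 163.9] [654.9 141.  168.6] [1.1 0.8 1.4] [657.  141.9] [656.5 141.7] [654.6 140. ]
plL [525.2 130.  165.5] [524.6 129.6 164.7] [0.7 0.8 1.5] [525.1 130. ] [525.3 130. ] [523.3 128.7]
plR [569.3 134.1 166.7] [568.6 133.6 168.3] [0.9 0.6 1.4] [569.3 134.2] [569.8 134. ] [567.5 132.9]
4.991333257524516 218.37811818037082
pin tote xy -105.0 -105.0
post tote xy 113.4 -105.0
studL tote xy 39.1 -60.5
studR tote xy 78.9 -60.5
plL tote xy -53.2 -60.8
plR tote xy -8.7 -60.6
66 [643.88631836 141.15721842]
-24 [554.22761004 133.32676354]
```

The measured heights (155, 181, 165) and spacings agree with the text. Now pressing the pin at (476.5, 81).

{"fn": "arm_command", "kwargs": {
  "targets": [
    [[-0.024, 0.002, 0, 0, 0, 0, -1], [0, 0, -0.05, 0, 0, 0, -1], [0, 0, -0.05, 0, 0, 0, -1], [0, 0, -0.045, 0, 0, 0, -1], [0, 0, -0.015, 0, 0, 0, -1], [0, 0, -0.006, 0, 0, 0, -1], [0, 0, -0.006, 0, 0, 0, -1], [0, 0, -0.005, 0, 0, 0, -1], [0, 0, 0, 0, 0, 0, -1]]
  ]
}}

```text
time: 4.0
tool_pos: [478.2, 80.7, 146.4]
tcp_rot: [179.8, 0.0, 95.0]
ft_force: [-0.3, 0.1, -0.5]
finger_gap: -0.1
grip_force: 0.0
```

{"fn": "arm_command", "kwargs": {
  "targets": [
    [[0, 0, -0.003, 0, 0, 0, -1], [0, 0, 0, 0, 0, 0, -1], [0, 0, 0, 0, 0, 0, -1]]
  ]
}}

```text
time: 4.38
tool_pos: [478.4, 80.8, 144.0]
tcp_rot: [179.8, 0.0, 95.0]
ft_force: [-3.6, 0.1, 9.3]
finger_gap: -0.1
grip_force: 4.4
```

{"fn": "arm_command", "kwargs": {
  "targets": [
    [[0, 0, -0.003, 0, 0, 0, -1], [0, 0, 0, 0, 0, 0, -1], [0, 0, 0, 0, 0, 0, -1]]
  ]
}}

```text
time: 4.75
tool_pos: [478.6, 80.8, 143.7]
tcp_rot: [179.7, 0.0, 95.0]
ft_force: [-15.4, -1.3, 30.8]
finger_gap: -0.2
grip_force: 15.6
```

{"fn": "arm_command", "kwargs": {
  "targets": [
    [[0, 0, 0.05, 0, 0, 0, -1], [0, 0, 0.05, 0, 0, 0, 1], [0.055, 0.02, 0, 0, 0, 0, 1], [0.055, 0.02, 0, 0, 0, 0, 1], [0.055, 0.02, 0, 0, 0, 0, 1], [0, 0, 0, 0, 0, 0, 1], [0, 0, 0, 0, 0, 0, 1], [0, 0, 0, 0, 0, 0, 1]]
  ]
}}

```text
time: 5.75
tool_pos: [641.4, 140.4, 240.3]
tcp_rot: [179.9, -0.0, 95.0]
ft_force: [0.7, 0.7, 0.1]
finger_gap: 85.4
grip_force: 0.0
```

```bash
python3 - <<'E'
from h import *
s=status.sense();print(s["time"],s["tool_pos"],s["tcp_rot"],s["finger_gap"],s["ft_force"])
w=viewer.camera_model("wrist")
im=viewer.snapshot("wrist");cv2.imwrite("pics/w3.png",im[:,:,::-1])
for z in (144,158): print(proj(w,(476.5,81,z)))
E
```

```text
5.75 [641.35987226 140.41221888 240.25298909] [ 1.79851464e+02 -4.46893717e-03  9.49729853e+01] 85.40660307682322 [0.70422394 0.69395385 0.11553662]
[ 56.56137025 268.55191474]
[ 44.36834137 276.90314424]
```

View pics/w3.png

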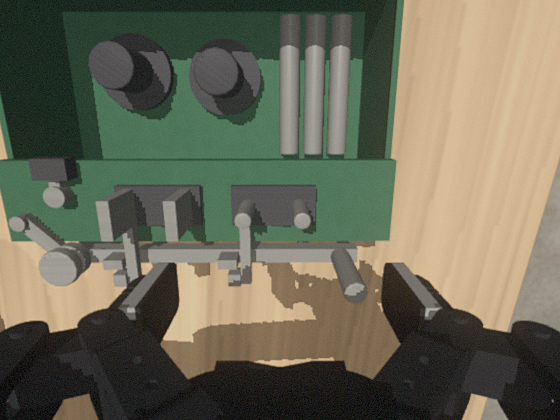

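The w3 picture shows the pin head at (60,265), where a head 144 mm high projects, so it is home. Both catches are still open. Next is the round catch.

{"fn": "arm_command", "kwargs": {
  "targets": [
    [[0.002, 0, -0.04, 0, 0, 0, 1], [0, 0, -0.04, 0, 0, 0, 1], [0, 0, -0.021, 0, 0, 0, 1], [0, 0, 0, 0, 0, 0, 1], [0, 0, 0, 0, 0, 0, 1]]
  ]
}}

```text
time: 6.42
tool_pos: [644.7, 140.8, 139.8]
tcp_rot: [179.8, -0.0, 95.0]
ft_force: [0.4, -0.7, -0.3]
finger_gap: 85.4
grip_force: 0.0
```

{"fn": "arm_command", "kwargs": {
  "targets": [
    [[0, 0, 0, 0, 0, 0, 0.3], [0, 0, 0, 0, 0, 0, -0.1], [0, 0, 0, 0, 0, 0, -1], [0, 0, 0, 0, 0, 0, -1], [0, 0, 0, 0, 0, 0, -1], [0, 0, 0, 0, 0, 0, -1]]
  ],
  "force": 50
}}

```text
time: 7.18
tool_pos: [642.7, 140.8, 139.1]
tcp_rot: [-179.9, -0.0, 95.0]
ft_force: [-9.9, -0.7, 11.2]
finger_gap: 37.8
grip_force: 50.7
```

Gap is about 38 mm at 50 N, so the round catch is fully squeezed. Now release, move to the flat catch at (553, 132.5) and descend.

{"fn": "arm_command", "kwargs": {
  "targets": [
    [[0, 0, 0, 0, 0, 0, 1], [0, 0, 0, 0, 0, 0, 1], [0, 0, 0, 0, 0, 0, 1], [0, 0, 0.05, 0, 0, 0, 1], [-0.045, -0.004, 0, 0, 0, 0, 1], [-0.045, -0.004, 0, 0, 0, 0, 1], [0, 0, 0, 0, 0, 0, 1], [0, 0, 0, 0, 0, 0, 1]]
  ]
}}

```text
time: 8.18
tool_pos: [554.3, 132.7, 188.0]
tcp_rot: [179.9, -0.0, 95.0]
ft_force: [0.7, 0.9, 0.3]
finger_gap: 85.9
grip_force: 0.0
```

```bash
python3 - <<'E'
from h import *
s=status.sense();print(s["time"],s["tool_pos"],s["finger_gap"])
w=viewer.camera_model("wrist")
im=viewer.snapshot("wrist");cv2.imwrite("pics/w4.png",im[:,:,::-1])
for p in ((617,138.3,165),(629,139.3,165),(657,141.8,165),(525,130,165),(569.5,134,165)): print(proj(w,p).round())
E
```

```text
8.175 [554.2630704  132.74855704 187.96483126] 85.90200506423704
[399. 250.]
[422. 250.]
[476. 250.]
[222. 250.]
[308. 250.]
```

View pics/w4.png

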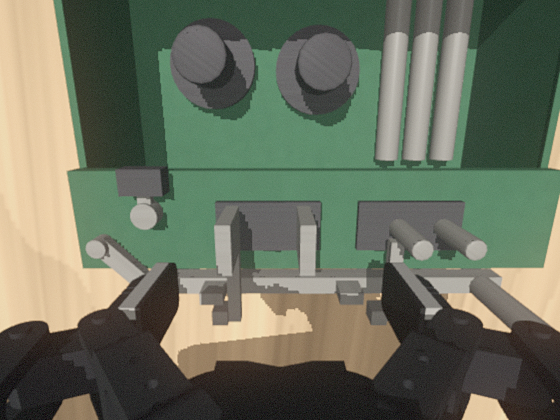

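The sliding stud now shows at (422,250), exactly where a fully squeezed stud projects. The plates are still apart, at (222,245) and (307,240). Descending on the flat catch.

{"fn": "arm_command", "kwargs": {
  "targets": [
    [[0, 0, -0.025, 0, 0, 0, 1], [0, 0, -0.024, 0, 0, 0, 1], [0, 0, 0, 0, 0, 0, 1], [0, 0, 0, 0, 0, 0, 0.3], [0, 0, 0, 0, 0, 0, -0.1], [0, 0, 0, 0, 0, 0, -1], [0, 0, 0, 0, 0, 0, -1], [0, 0, 0, 0, 0, 0, -1], [0, 0, 0, 0, 0, 0, -1]]
  ]
}}

```text
time: 9.35
tool_pos: [553.0, 132.8, 140.2]
tcp_rot: [-179.9, -0.0, 95.0]
ft_force: [-9.1, -1.0, 9.5]
finger_gap: 38.5
grip_force: 53.4
```

{"fn": "arm_command", "kwargs": {
  "targets": [
    [[0, 0, 0, 0, 0, 0, 1], [0, 0, 0, 0, 0, 0, 1], [0, 0, 0, 0, 0, 0, 1], [0, 0, 0.05, 0, 0, 0, 1], [0, 0, 0.05, 0, 0, 0, 1]]
  ]
}}

```text
time: 9.98
tool_pos: [553.1, 132.6, 238.8]
tcp_rot: [-179.9, 0.0, 95.0]
ft_force: [1.3, -0.6, 0.6]
finger_gap: 85.4
grip_force: 0.0
```

{"fn": "arm_command", "kwargs": {
  "targets": [
    [[0.0158, -0.0036, 0, 0, 0, 0.1745, 1], [0.0158, -0.0036, 0, 0, 0, 0.1745, 1], [0.0158, -0.0036, 0, 0, 0, 0.1745, 1], [0.0158, -0.0036, 0, 0, 0, 0.1745, 1], [0.0158, -0.0036, 0, 0, 0, 0.1745, 1], [0.0158, -0.0036, 0, 0, 0, 0.1745, 1], [0.0158, -0.0036, 0, 0, 0, 0.1745, 1], [0.0158, -0.0036, 0, 0, 0, 0.1745, 1], [0.0158, -0.0036, 0, 0, 0, 0.1745, 1], [0, 0, 0, 0, 0, 0, 1]]
  ]
}}

```text
time: 11.22
tool_pos: [696.3, 99.9, 237.8]
tcp_rot: [-180.0, -0.0, -175.1]
ft_force: [0.1, -0.2, -0.4]
finger_gap: 85.3
grip_force: 0.0
```

```bash
python3 - <<'E'
from h import *
s=status.sense();print(s["time"],s["tool_pos"],s["tcp_rot"],s["joint_pos"].round())
w=viewer.camera_model("wrist")
im=viewer.snapshot("wrist");cv2.imwrite("pics/w5.png",im[:,:,::-1])
for p in ((695,100.4,182),(537,131,165),(629,139.3,165)): print(proj(w,p).round())
E
```

```text
11.225 [696.34318208  99.88857298 237.78110739] [-1.79996977e+02 -1.52646905e-02 -1.75128229e+02] [  4.  24.  66.  -0.  91. -91.]
[281. 227.]
[362. -56.]
[353. 121.]
```

View pics/w5.png

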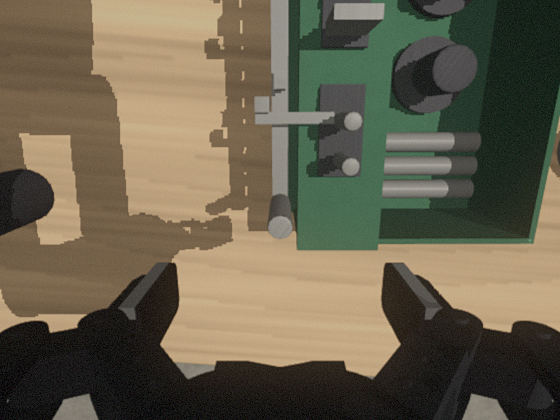

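The post top is at (280,228), centred between the fingers. Descend and grip.

{"fn": "arm_command", "kwargs": {
  "targets": [
    [[-0.001, 0, -0.04, 0, 0, 0, 1], [0, 0, -0.04, 0, 0, 0, 1], [0, 0, -0.016, 0, 0, 0, 1], [0, 0, 0, 0, 0, 0, 1], [0, 0, 0, 0, 0, 0, 0.2], [0, 0, 0, 0, 0, 0, -0.3], [0, 0, 0, 0, 0, 0, -1], [0, 0, 0, 0, 0, 0, -1], [0, 0, 0, 0, 0, 0, -1], [0, 0, 0, 0, 0, 0, -1]]
  ],
  "force": 70
}}

```text
time: 12.52
tool_pos: [695.2, 100.2, 143.2]
tcp_rot: [-180.0, 0.1, -175.0]
ft_force: [-1.2, -1.8, 5.9]
finger_gap: 14.1
grip_force: 68.1
```

```bash
python3 - <<'E'
from h import *
s=status.sense();p=s["tool_pos"];print(p,s["ft_force"],s["finger_gap"])
h=np.array([476.5,81]);v=p[:2]-h;a=np.arctan2(v[1],v[0]);print(np.degrees(a),np.linalg.norm(v))
q=[h+220*np.array([np.cos(a-t),np.sin(a-t)]) for t in np.radians(np.arange(0,96,5))]
q[0]=p[:2];print(np.diff(q,axis=0).round(1).tolist())
E
```

```text
[695.19899235 100.17852064 143.15287178] [-1.18066902 -1.80866042  5.93863119] 14.11990853874448
5.011657450291743 219.5382994162598
[[1.3, -19.1], [-0.8, -19.2], [-2.5, -19.0], [-4.2, -18.7], [-5.8, -18.3], [-7.3, -17.7], [-8.9, -17.0], [-10.3, -16.2], [-11.7, -15.2], [-13.0, -14.2], [-14.1, -13.0], [-15.2, -11.7], [-16.2, -10.3], [-17.0, -8.9], [-17.7, -7.3], [-18.3, -5.8], [-18.7, -4.2], [-19.0, -2.5], [-19.2, -0.8]]
```

{"fn": "arm_command", "kwargs": {
  "targets": [
    [[0.0008, -0.0191, 0, 0, 0, -0.0873, -1], [-0.0008, -0.0192, 0, 0, 0, -0.0873, -1], [-0.0025, -0.019, 0, 0, 0, -0.0873, -1], [-0.0042, -0.0187, 0, 0, 0, -0.0873, -1], [0, 0, 0, 0, 0, 0, -1]]
  ]
}}

```text
time: 13.15
tool_pos: [688.5, 23.1, 143.2]
tcp_rot: [180.0, 0.1, 164.8]
ft_force: [0.3, 1.6, 5.0]
finger_gap: 14.3
grip_force: 68.4
```

The gate is following (radius 219.8 mm, low force). Continuing through the detent.

{"fn": "arm_command", "kwargs": {
  "targets": [
    [[-0.0058, -0.0183, 0, 0, 0, -0.0873, -1], [-0.0073, -0.0177, 0, 0, 0, -0.0873, -1], [-0.0089, -0.017, 0, 0, 0, -0.0873, -1], [-0.0103, -0.0162, 0, 0, 0, -0.0873, -1], [-0.0117, -0.0152, 0, 0, 0, -0.0873, -1], [-0.013, -0.0142, 0, 0, 0, -0.0873, -1], [-0.0141, -0.013, 0, 0, 0, -0.0873, -1], [0, 0, 0, 0, 0, 0, -1]]
  ]
}}

```text
time: 14.15
tool_pos: [616.7, -88.9, 143.1]
tcp_rot: [-180.0, 0.1, 129.9]
ft_force: [-1.4, -4.6, 5.0]
finger_gap: 14.4
grip_force: 69.4
```

{"fn": "arm_command", "kwargs": {
  "targets": [
    [[-0.0152, -0.0117, 0, 0, 0, -0.0873, -1], [-0.0162, -0.0103, 0, 0, 0, -0.0873, -1], [-0.017, -0.0089, 0, 0, 0, -0.0873, -1], [-0.0177, -0.0073, 0, 0, 0, -0.0873, -1], [-0.0183, -0.0058, 0, 0, 0, -0.0873, -1], [-0.0187, -0.0042, 0, 0, 0, -0.0873, -1], [-0.019, -0.0025, 0, 0, 0, -0.0873, -1], [0, 0, 0, 0, 0, 0, -1], [0, 0, 0, 0, 0, 0, -1], [0, 0, 0, 0, 0, 0, -1]]
  ]
}}

```text
time: 15.4
tool_pos: [496.3, -138.7, 143.1]
tcp_rot: [179.9, 0.1, 95.0]
ft_force: [3.5, -4.9, 4.1]
finger_gap: 14.1
grip_force: 69.2
```

```bash
python3 - <<'E'
from h import *
s=status.sense();p=s["tool_pos"];print(s["time"],p,s["ft_force"],s["finger_gap"],s["grip_force"],abs(s["qd"]).max())
v=p[:2]-[476.5,81];print(5-np.degrees(np.arctan2(v[1],v[0])),np.linalg.norm(v))
im=viewer.snapshot("top")[130:330,160:420,::-1];cv2.imwrite("pics/t2.png",cv2.resize(im,None,fx=2.9,fy=2.9,interpolation=cv2.INTER_CUBIC))
E
```

```text
15.4 [ 496.25790709 -138.67125489  143.12793279] [ 3.54418893 -4.89815112  4.12486151] 14.064650987165015 69.2146646976471 0.182231436420628
89.86047108943248 220.55800851073917
```

View pics/t2.png

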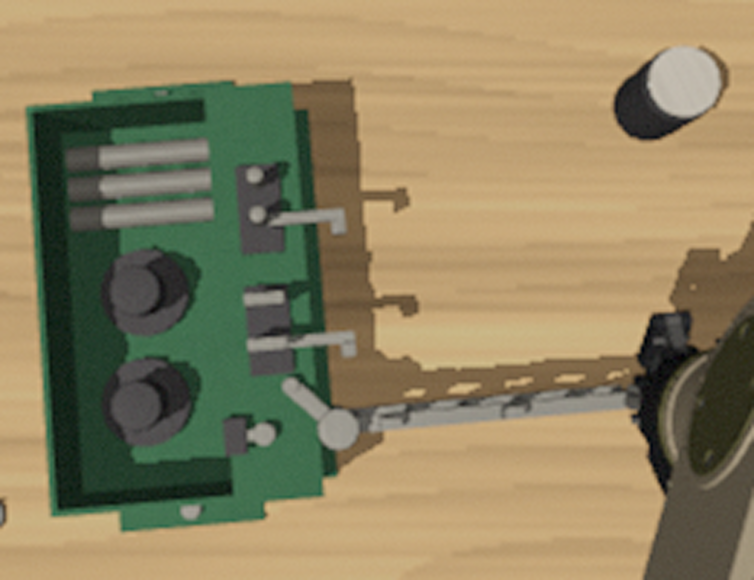

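The top view shows the gate square to the tote, running from the hinge at (338,430) to the held post at about (640,395). Both catches are squeezed and the oil can is untouched. Handing in.

```bash
python3 -c "
from bench import job
print(job.hand_in())"
```

```text
the job is handed in; nothing more can be done
None
```

I pressed the pin home, squeezed the round-stud catch and then the flat-plate catch, and swung the gate to about 90° open; I handed the job in at 15.4 s while still gripping the post at about 69 N, and the hand-in returned no verdict.

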